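# Zero the counter and hold the veneer press on its mark

## Robot

A 6-joint arm with a two-finger parallel gripper is mounted at the origin on the work surface. World frame = base frame: x ahead of the robot, y to its left, z up, the work surface at z = 0. Lengths are in m, angles in rad, forces in N, time in s.
With the tool pointing down it reaches from about 0.375 to 0.9 m from the base axis. Payload 3.1 kg.
Tool frame: the origin (TCP) lies midway between the tips of the shut fingers; the grasp point (between the pads) lies 19 mm behind it; z points along the fingers, y is the line along which they close (so a half turn about z gives the same grasp; the last joint's range is limited). The gripper opens to 85 mm and grips with 20 to 120 N. Pads are 22 mm wide; open, the fingers measure 114 mm over their backs; the gripper's body (76 mm by 85 mm) begins 54 mm behind the grasp point. The pads swing forward as they close: fully open they stand 13 mm farther back than shut.
Start: joints at [1.054, 0.527, 1.433, -0, 1.181, -0.178], TCP at [0.208, 0.589, 0.231] pointing down, gripper open.
Joint ranges: [-3.08, 3.08], [-0.75, 2.2], [0.22, 2.44], [-1.43, 4.57], [0, 2.65], [-2.85, 2.85]. Speed limits (rad/s): [2.79, 2.79, 3.14, 3.14, 3.14, 3.14].

## Interface

Orientations are given as [roll, pitch, yaw] about the fixed x, y, z axes, in that order (R = Rz(yaw) Ry(pitch) Rx(roll)).
In Python, from rig import * gives the robot as it stands.
- The arm moves only by the shell command python3 -m pendant 'ROWS'. ROWS is text: rows parted by semicolons, each of 7 numbers parted by spaces: the closure, from 0 (fully open) to 1 (shut), then the shift along the tool's x, y, z in cm, then the turn, a rotation vector about the tool's x, y, z in degrees. In form: fingers x y z rx ry rz; .... A call has 1 to 8 rows; each row is the pose to reach, as a shift and turn from the pose commanded when the call began, along the tool's axes at that moment; what a row does not reach only later rows make up. A row lasts 1/8 s, in which the tool goes at most 62.5 mm and 10.7 degrees, less where a joint would pass 70% of its speed; a pose out of reach is approached as far as the arm can. A call with a gripper value outside its range is refused whole. The fingers move at their own pace and stop on an object; the grip force is fixed at half the most. Time passes only in rows, so rows that repeat a pose let the fingers close. It gives the time, the measured TCP pose, the force, the opening and the grip force at its end, in the units of the state.
- get_obs(): the state, without advancing time (a new reading comes with each control period).
- read_camera(name): name is "scene" or "top" or "wrist"; returns (picture, depth): 384x512x3 uint8, blue, green, red; 384x512 float32, m along the optical axis (not along the pixel's ray), 0 where there is no reading.
- camera_params(name): a dict with "fovy" (degrees; the focal length in pixels is half the picture's height over the tangent of half this angle, whatever the lens; pixels are square), "cx", "cy" (the principal point, pixels), "R" (3x3) and "t" (3): a world point X has camera coordinates R X + t; the wrist camera has in their place "tool_from_camera" (4x4, takes a point from camera to tool coordinates, whose origin is the TCP and whose axes are the flange's). Camera axes: x right, y down, z forward; pixel columns grow to the right and rows downward; lengths in m; the calibration is good to about 2 mm. A picture is of the moment at which its call begins: read the wrist's pose just before it. camera_params takes no time and is no camera call.
- job_done(): hands the job in; it is judged then, once.
Trained networks look in the newest picture that a camera, given by its name, has taken for a name from the list of things; names that differ only in an ending like _2 or _b are one class to them, and where a whole thing is asked for, a point or a joint stands for the part that bears it (a point fixed in the world has none). Each returns a list of dicts, best first, with "conf" (0 to 1); they miss things now and then, are a little off and sometimes report something else, mostly with a low value. They report only what shows in the picture. A call takes as long as a camera call. They do not tell look-alikes from the thing itself.
- find_in(camera, label): "point" ([x, y, z] in m, in world coordinates, good to about 4 mm: the middle of the surface that is visible of it).
- silhouettes(camera, label): "pixels" (384x512 bool, what is visible of it).
- spot_point(camera, label): "point" ([x, y, z] in m, in world coordinates, good to about 4 mm: a listed point, or the origin of a listed thing).
The state is a dict: "clock": time; "q": joint angles; "qvel": joint speeds; "tau": joint torques, N m; "position": TCP position; "eef_rot": TCP orientation; "wrist_force": force on the tool from outside, world axes, zero at the start; "torque": the same for the moment, N m; "width": finger opening in m; "grip_force": force on a finger pad.
Only numpy, scipy, OpenCV 4.12 (cv2) and the standard library are available. Lean on these libraries where they do the work, as an engineer would, in place of code of your own. Each camera call takes 0.05 s, during which the arm holds its last target. There are 200 camera calls.

## Task

Turn the black reset knob of the stroke counter anticlockwise, fully back to its zero stop, while the press is still untouched. Then press the black bar of the blue lever press down until the red band on the lever is centred on the orange tab, without going past the tab, and keep it pressed there: the job finishes while the robot is still holding the bar down. Do not shift the orange tab, and leave the other things on the bench where they are.

Things in the scene. Friction and masses are not known exactly. Their poses are not given: they have to be found in the camera images.
- counter: stroke counter: grey box 120 x 120 x 50 mm fixed to the bench, origin under its centre, with a round white dial 92 mm across on top; the black reset knob stands in its middle. The dial's broad red mark (zero) is on the box's -x side, roughly towards the robot
- reset_knob (a joint): angle (rad) of the black reset knob on the counter. 0 = against its hard zero stop, white line of the knob pointing at the dial's red mark; grows as it is turned clockwise seen from above, so it is zeroed anticlockwise. Starts between 0.7 and 2.6; friction of about 0.04 N m, stays where it is left
- reset_knob_grip (a point): grip point of the reset knob, on its vertical axis, 87 mm above the bench, 7 mm below the top of its bar grip. The bar is 42 mm long (this point's x axis), 14 mm wide (y axis), 32 mm tall, above a flange 44 mm across whose top is 23 mm below this point. The knob's white line is on the bar's -x half. Turns with the knob; z up
- press: blue lever press fixed to the bench, base 130 x 250 x 16 mm (x, y, z), origin under its centre. It holds a wooden panel under a brass spring barrel. Two blue cheeks rise to 168 mm at the lever's pivot, 60 mm to -y of the centre; a white scale plate behind the lever (-x side) reaches to 102 mm from the pivot
- press_handle (a joint): angle (rad) of the press lever: 0 = released, raised 0.5 rad above level; grows as the lever is pressed down, level at 0.5, down stop at 0.95. A spring lifts it when let go: at the bar, across the lever, about 3 N when raised, 7 N at 0.4, 11 N at 0.75
- handle_bar (a point): centre of the black cross bar at the lever's free end, to be pressed: 24 mm diameter, 100 mm long along this point's x axis (level), 190 mm from the pivot. The steel lever rod, 14 mm in diameter, joins it from the pivot along this point's y axis (which points from pivot to bar). Moves with the lever
- press_pivot (a point): pivot of the press lever, 150 mm above the bench. Fixed axes: x along the pin, y level towards the lever's free end, z up; the lever swings in this y-z plane
- red_band (a point): middle of the red band on the lever rod, 105 mm from the pivot; moves with the lever. Axes as those of handle_bar
- orange_tab (a point): point 105 mm from the pivot where the middle of the red band lies when centred on the orange tab, a plate 4 x 40 mm and 30 mm along the scale, just behind the lever; stiff, set somewhere between lever angles 0.35 and 0.75. Axes: y from pivot to tab, z along the swing, upwards: the band is at z = 0 here when on the mark, at z below 0 when pressed too far
- screwdriver: screwdriver lying in front of the press; bystander, origin at its underside (tools: in the tool's middle line)
- wax_tin: small tin, 56 mm across, 45 mm high, behind the press; bystander, origin at its underside (tools: in the tool's middle line)
- spool: wooden spool, 32 mm across, 34 mm high, standing on the bench beside the counter (its -y side); bystander, origin at its underside (tools: in the tool's middle line)
- hammer: hammer lying at the right; bystander, origin at its underside (tools: in the tool's middle line)
- glue_bottle: white bottle with blue cap, 64 mm across, 150 mm high, at the back; bystander, origin at its underside (tools: in the tool's middle line)
- sanding_block: cork block 90 x 55 x 30 mm, behind the counter; bystander, origin at its underside (tools: in the tool's middle line)
- brush: brush lying at the left; bystander, origin at its underside (tools: in the tool's middle line)
There are look-alikes about, which are no part of the job. Leave any purple look-alike of the counter alone.

How it is judged:
By the outcome, as a careful person would: the job done as asked, in the order asked, and still so for the second after the job is handed in, while the arm keeps its last pose, push and grip.
It also fails if it takes over 64 s, if anything falls off the work surface, if the arm or the gripper's body presses on something with over 40 N, if the wrist force passes 120 N, or if a joint passes its speed limit or range.

## Working session

There is one attempt and no reset: what is moved stays moved. The work goes in short steps, Python scripts to look and compute and a shell command to move; the robot and the scene stay as the last step left them, time stands still between calls to the robot, and variables do not carry over. Pictures are saved under pics/ and viewed, at most 10 in all, crops included, and the job is handed in when it is done.

```bash
ls; mkdir -p pics; python3 - <<'E'
from rig import *
import cv2,numpy as np
np.set_printoptions(precision=3,suppress=True)
o=get_obs();print(o['clock'],o['position'],o['eef_rot'],o['wrist_force'],o['width'])
for c in ['scene','top']:
    p,d=read_camera(c);cv2.imwrite(f'pics/{c}0.png',p)
    for l in ['counter','reset_knob_grip','press','handle_bar','press_pivot','red_band','orange_tab','spool']:
        for r in spot_point(c,l): print(c,l,round(r['conf'],2),np.array(r['point']))
E
```

```text
pics
0.0 [0.207 0.589 0.23 ] [-3.139 -0.     2.803] [0.655 0.044 0.777] 0.08545962092880105
scene counter 0.96 [ 0.293  0.379 -0.   ]
scene counter 0.67 [ 0.495  0.333 -0.001]
scene counter 0.66 [0.328 0.175 0.   ]
scene reset_knob_grip 0.72 [0.499 0.33  0.088]
scene reset_knob_grip 0.48 [0.285 0.376 0.089]
scene reset_knob_grip 0.43 [0.326 0.171 0.088]
scene reset_knob_grip 0.32 [ 0.548 -0.011  0.244]
scene press 0.62 [ 0.523 -0.116 -0.002]
scene press 0.35 [ 0.534 -0.07   0.147]
scene press_pivot 0.89 [ 0.513 -0.168  0.154]
scene red_band 0.53 [ 0.533 -0.085  0.198]
scene orange_tab 0.59 [ 0.535 -0.07   0.148]
scene spool 0.58 [ 0.535  0.255 -0.003]
top counter 0.97 [ 0.331  0.172 -0.003]
top counter 0.94 [0.284 0.376 0.002]
top counter 0.6 [0.496 0.331 0.001]
top reset_knob_grip 0.56 [0.325 0.169 0.089]
top reset_knob_grip 0.49 [0.288 0.379 0.087]
top reset_knob_grip 0.42 [0.495 0.334 0.089]
top press 0.76 [ 0.524 -0.116  0.004]
top handle_bar 0.65 [ 0.549 -0.012  0.243]
top press_pivot 0.85 [ 0.51  -0.175  0.15 ]
top red_band 0.58 [ 0.527 -0.084  0.197]
top orange_tab 0.46 [ 0.538 -0.071  0.151]
top spool 0.47 [0.536 0.253 0.   ]
```

View pics/top0.png

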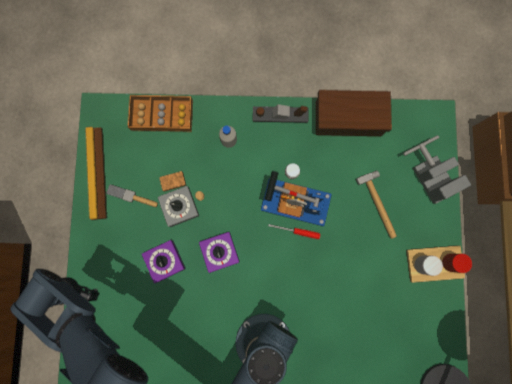

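View pics/scene0.png

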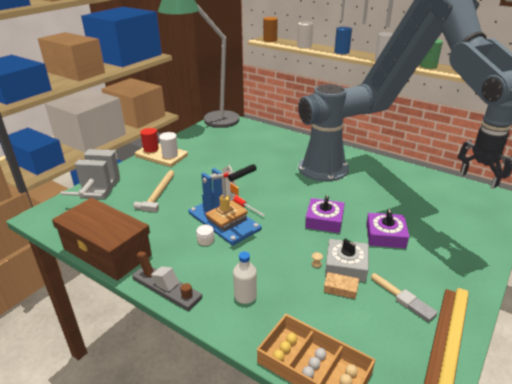

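Candidates in the top picture: grey counter (178,206), purple (162,260) and purple (219,251). The grey one fits, with the spool at (199,196) on its -y side and the cork block behind it. I'll confirm this in an enlarged crop.

```bash
cat > h.py <<'E'
from rig import *
import cv2,numpy as np
from scipy.spatial.transform import Rotation as Ro
np.set_printoptions(precision=4,suppress=True)
def K(c):
    p=camera_params(c);f=192/np.tan(np.radians(p['fovy'])/2)
    return p,np.array([[f,0,p['cx']],[0,f,p['cy']],[0,0,1]])
def pose():
    o=get_obs();T=np.eye(4);T[:3,:3]=Ro.from_euler('xyz',o['eef_rot']).as_matrix();T[:3,3]=o['position'];return T,o
def look(c):
    """image, depth, P (3x4), cam-from-world"""
    T,o=pose();p,k=K(c);im,d=read_camera(c)
    if c=='wrist': M=np.linalg.inv(T@np.array(p['tool_from_camera']))
    else: M=np.eye(4);M[:3,:3]=p['R'];M[:3,3]=p['t']
    return im,d,k@M[:3],M,k
def ortho(im,P,x0,x1,y0,y1,z,s):
    """rectify plane z: picture up = +x, left = +y, s px/m"""
    w,h=int((y1-y0)*s),int((x1-x0)*s)
    A=np.array([[0,-1/s,x1],[-1/s,0,y1],[0,0,z],[0,0,1]])
    return cv2.warpPerspective(im,P@A,(w,h),flags=cv2.INTER_CUBIC|cv2.WARP_INVERSE_MAP)
E
python3 - <<'E'
from h import *
im,d,P,M,k=look('top')
a=ortho(im,P,.41,.58,.23,.43,.05,3000)
cv2.imwrite('pics/crop1.png',a)
print(np.array(camera_params('wrist')['tool_from_camera']),camera_params('wrist')['fovy'])
E
```

```text
[[ 0.     -0.9621 -0.2727  0.0689]
 [ 1.      0.0001 -0.0003  0.0002]
 [ 0.0003 -0.2727  0.9621 -0.1428]
 [ 0.      0.      0.      1.    ]] 71.47402357458513
```

View pics/crop1.png

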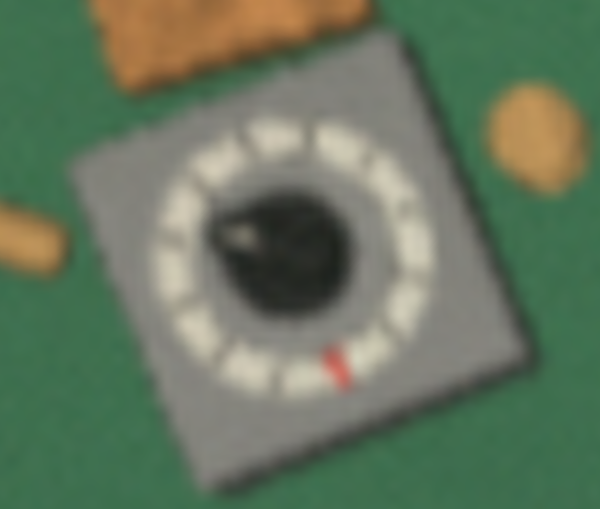

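The crop confirms the grey counter. The red mark is at crop (338,370), towards the robot. The knob line is at (235,235), pointing to +y, roughly 2.2 rad from zero. I'll move above it with the fingers across the bar.

```bash
python3 -m pendant '0 -4.5 -1.8 -2 0 0 10.5; 0 -9 -3.6 -2 0 0 21; 0 -13.5 -5.4 -2 0 0 31.5; 0 -18 -7.2 -2 0 0 42; 0 -22.5 -9.2 -2 0 0 52.5; 0 -27 -11 -2 0 0 63; 0 -31.5 -12.8 -2 0 0 73.5; 0 -35.8 -14.6 -2 0 0 84'; python3 - <<'E'
from h import *
im,d,P,M,k=look('wrist')
for l in ['reset_knob_grip','counter']:
    for r in spot_point('wrist',l): print(l,r['conf'],np.array(r['point']))
a=ortho(im,P,.41,.58,.24,.43,.094,3000)
b=ortho(im,P,.41,.58,.24,.43,.05,3000)
cv2.imwrite('pics/c2a.png',cv2.resize(np.hstack([a,b]),None,fx=.7,fy=.7))
print(pose()[1]['position'],pose()[1]['eef_rot'])
E
```

```text
clock: 1.95
position: [0.4981, 0.3316, 0.2515]
eef_rot: [3.141, -0.0, 1.33]
wrist_force: [0.9, 0.0, 0.0]
width: 0.0856
grip_force: 0.0
reset_knob_grip 0.87 [0.4936 0.3371 0.0874]
reset_knob_grip 0.87 [0.2893 0.3787 0.0835]
reset_knob_grip 0.57 [0.3249 0.1748 0.0893]
reset_knob_grip 0.34 [ 0.6398 -0.0978  0.0051]
counter 0.87 [0.4928 0.3334 0.0002]
counter 0.83 [0.3258 0.1707 0.0005]
counter 0.57 [0.2876 0.3757 0.0015]
[0.4986 0.3312 0.2512] [ 3.1412 -0.0002  1.3335]
```

View pics/c2a.png

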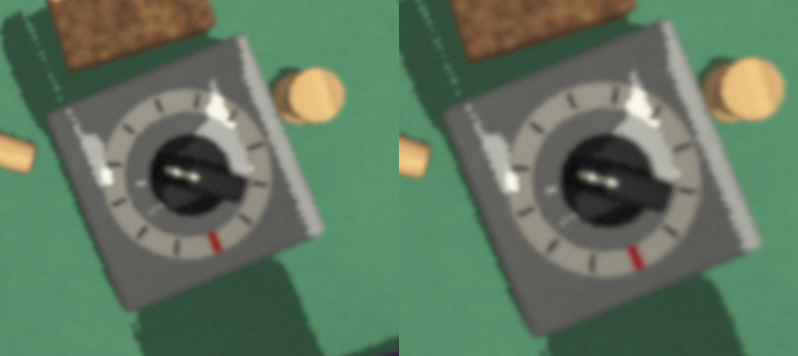

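The bar's axis is at about 78° in world, the centre at (0.495,0.333), and the red mark at about 201°. So about 123° of anticlockwise turn is needed. Descending and gripping.

```bash
python3 -m pendant '0 0.1 -0.4 5 0 0 -2; 0 0.1 -0.4 10 0 0 -2; 0 0.1 -0.4 14 0 0 -2; 0 0.1 -0.4 17 0 0 -2; 0 0.1 -0.4 18.1 0 0 -2; 0 0.1 -0.4 18.1 0 0 -2; 0.5 0.1 -0.4 18.1 0 0 -2; 1 0.1 -0.4 18.1 0 0 -2';python3 -m pendant '1 0 0 0 0 0 0;1 0 0 0 0 0 0;1 0 0 0 0 0 0;1 0 0 0 0 0 0'; python3 -c "
from h import *
o=get_obs();print(o['torque'],o['q'],o['eef_rot'])"
```

```text
clock: 3.1
position: [0.494, 0.3352, 0.0717]
eef_rot: [3.139, -0.002, 1.372]
wrist_force: [-0.2, 0.2, 0.1]
width: 0.0517
grip_force: 0.0
clock: 3.6
position: [0.4947, 0.335, 0.0712]
eef_rot: [3.139, -0.002, 1.372]
wrist_force: [2.1, -0.9, 4.8]
width: 0.0127
grip_force: 60.4
[-0.0875 -0.3363 -0.0546] [ 0.4085  0.7072  1.6272 -0.0005  0.8038  0.6081] [ 3.1387 -0.0016  1.3716]
```

```bash
python3 -m pendant '1 0 0 0 0 0 -10;1 0 0 0 0 0 -20;1 0 0 0 0 0 -30;1 0 0 0 0 0 -40;1 0 0 0 0 0 -50;1 0 0 0 0 0 -60;1 0 0 0 0 0 -70;1 0 0 0 0 0 -80'; python3 -c "
from h import *
o=get_obs();print(o['torque'],o['q'],o['eef_rot'])"; python3 -m pendant '1 0 0 0 0 0 -8;1 0 0 0 0 0 -16;1 0 0 0 0 0 -24;1 0 0 0 0 0 -30;1 0 0 0 0 0 -34;1 0 0 0 0 0 -36;1 0 0 0 0 0 -36'; python3 -c "
from h import *
o=get_obs();print(o['torque'],o['tau'],o['eef_rot'])"
```

```text
clock: 4.6
position: [0.4925, 0.3337, 0.0711]
eef_rot: [-3.139, -0.001, 2.774]
wrist_force: [-0.4, -3.8, 8.6]
width: 0.0128
grip_force: 61.0
[-0.669  -0.0052 -0.0911] [ 0.4085  0.7065  1.6296 -0.0016  0.8076 -0.7938] [-3.1394 -0.0007  2.7741]
clock: 5.48
position: [0.4924, 0.3325, 0.0711]
eef_rot: [-3.138, -0.003, -2.885]
wrist_force: [-0.0, -6.8, 10.1]
width: 0.0123
grip_force: 61.1
[-1.1672 -0.0774  0.0322] [  3.2898 -40.1899 -11.1839   1.3507  -0.7815  -0.0113] [-3.1383 -0.0029 -2.8854]
```

```bash
for i in 1; do python3 -m pendant '1 0 0 0 0 0 -2;1 0 0 0 0 0 -4;1 0 0 0 0 0 -4' | grep eef; python3 -c "
from h import *
o=get_obs();print(o['torque'],o['tau'][5],o['eef_rot'])"; python3 -m pendant '1 0 0 0 0 0 -2;1 0 0 0 0 0 -4;1 0 0 0 0 0 -4' | grep eef; python3 -c "
from h import *
o=get_obs();print(o['torque'],o['tau'][5],o['eef_rot'])"; done
```

```text
eef_rot: [-3.138, -0.003, -2.816]
[-1.2184 -0.0681 -0.0143] -0.011141044087707996 [-3.1383 -0.0031 -2.8155]
eef_rot: [-3.139, -0.003, -2.747]
[-1.2652 -0.1113 -0.2069] -0.2327180514112115 [-3.1386 -0.0034 -2.7469]
```

```bash
python3 -m pendant '1 0 0 0 0 0 -1.5;1 0 0 0 0 0 -3;1 0 0 0 0 0 -3'; python3 -c "
from h import *
o=get_obs();print(o['torque'],o['tau'][5],o['eef_rot'])
im,d,P,M,k=look('wrist')
a=ortho(im,P,.41,.58,.24,.43,.094,3000)
b=ortho(im,P,.41,.58,.24,.43,.05,3000)
cv2.imwrite('pics/c3.png',cv2.resize(np.hstack([a,b]),None,fx=.7,fy=.7))"
```

```text
clock: 6.6
position: [0.4925, 0.3323, 0.0712]
eef_rot: [-3.141, -0.004, -2.702]
wrist_force: [0.2, -8.1, 11.0]
width: 0.0125
grip_force: 71.4
[-1.4701 -0.129  -1.6062] -1.6155125945806503 [-3.1406 -0.0036 -2.7018]
```

View pics/c3.png

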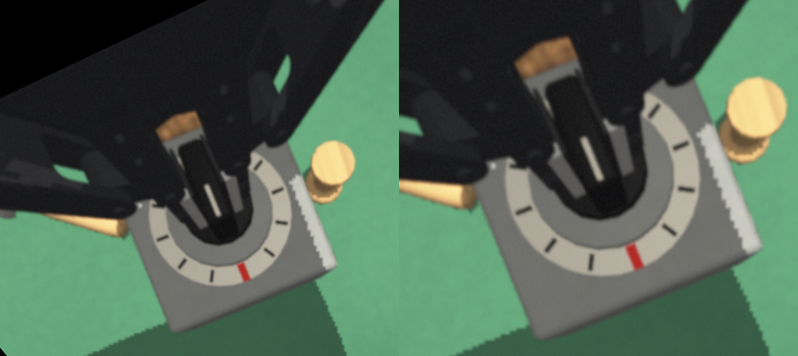

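The knob is at its stop: the moment reached 1.6 N m, and the white line at (592,160) points at the red mark at (634,257). I'll release it, lift and check.

```bash
python3 -m pendant '0 0 0 0 0 0 0;0 0 0 0 0 0 0;0 0 0 0 0 0 0;0 0 0 -3 0 0 0;0 0 0 -8 0 0 0;0 0 0 -14 0 0 0;0 0 0 -20 0 0 0;0 0 0 -24 0 0 0'; python3 - <<'E'
from h import *
im,d,P,M,k=look('wrist')
print(pose()[1]['q'])
a=ortho(im,P,.41,.58,.24,.43,.094,3000)
cv2.imwrite('pics/c4.png',cv2.resize(a,None,fx=.7,fy=.7))
for c in ['scene','top']:
    read_camera(c)
    for l in ['press','handle_bar','press_pivot','red_band','orange_tab']:
        for r in spot_point(c,l): print(c,l,round(r['conf'],2),np.array(r['point']))
E
```

```text
clock: 7.65
position: [0.4935, 0.3354, 0.3135]
eef_rot: [3.141, 0.004, -2.694]
wrist_force: [-0.2, 0.3, -0.9]
width: 0.0858
grip_force: 0.0
[ 0.4099  0.4008  1.3993  0.0002  1.3282 -1.6086]
scene press 0.9 [ 0.5241 -0.1112 -0.0035]
scene handle_bar 0.86 [ 0.548 -0.01   0.242]
scene press_pivot 0.7 [ 0.5122 -0.1718  0.1545]
scene red_band 0.52 [ 0.53   -0.0888  0.1992]
scene red_band 0.23 [ 0.5216 -0.1163 -0.0034]
top press 0.85 [ 0.5259 -0.1162  0.0027]
top handle_bar 0.93 [ 0.5493 -0.0107  0.2448]
top press_pivot 0.61 [ 0.5084 -0.1772  0.1475]
top press_pivot 0.54 [ 0.5515 -0.0132  0.2436]
top red_band 0.74 [ 0.5288 -0.0794  0.1996]
top red_band 0.39 [ 0.538  -0.0695  0.1507]
top orange_tab 0.61 [ 0.5419  0.2563 -0.001 ]
top orange_tab 0.37 [ 0.5378 -0.0707  0.1492]
```

View pics/c4.png

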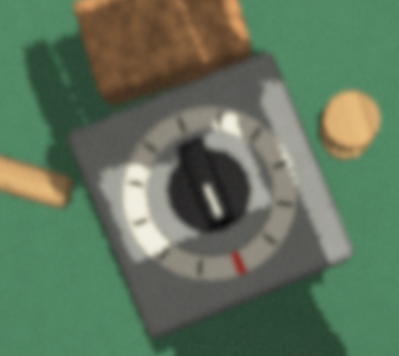

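The knob stayed at zero: its line at (212,200) points at the red mark at (238,262). Next I'll move to hover on the +x side of the press with the fingers shut, turned so the wrist camera looks at the scale.

```bash
python3 -m pendant '0.5 0.9 -4.9 -1 0 0 10.5;1 1.8 -9.8 -2 0 0 21;1 2.7 -14.7 -2 0 0 31.5;1 3.6 -19.6 -2 0 0 42;1 4.5 -24.5 -2 0 0 52.5;1 5.3 -29.5 -2 0 0 63;1 6.2 -34.5 -2 0 0 73.5;1 7.1 -39.3 -2 0 0 84' >/dev/null; python3 -m pendant '1 0 0 0 0 0 10.5;1 0 0 0 0 0 21;1 0 0 0 0 0 31.5;1 0 0 0 0 0 42;1 0 0 0 0 0 52.5;1 0 0 0 0 0 63;1 0 0 0 0 0 73.5;1 0 0 0 0 0 84'>/dev/null;python3 -m pendant '1 0 0 0 0 0 10;1 0 0 0 0 0 20;1 0 0 0 0 0 30;1 0 0 0 0 0 40;1 0 0 0 0 0 50;1 0 0 0 0 0 50';python3 - <<'E'
from h import *
im,d,P,M,k=look('wrist');cv2.imwrite('pics/w5.png',im)
sc,ds,Ps,Ms,ks=look('scene')
cv2.imwrite('pics/s5.png',cv2.resize(sc[150:250,180:280],None,fx=5,fy=5,interpolation=cv2.INTER_CUBIC))
def pts(d,M,k,m):
    v,u=np.nonzero(m&(d>0));z=d[v,u];c=np.linalg.inv(k)@np.vstack([u*z,v*z,z]);return (np.linalg.inv(M)@np.vstack([c,np.ones(len(z))]))[:3].T
for nm,(a,dd,MM,kk) in {'w':(im,d,M,k),'s':(sc,ds,Ms,ks)}.items():
    for l in ['handle_bar','press_pivot','red_band','orange_tab']:
        for r in spot_point('wrist' if nm=='w' else 'scene',l): print(nm,l,round(r['conf'],2),np.array(r['point']))
    h=cv2.cvtColor(a,cv2.COLOR_BGR2HSV)
    for c,lo,hi in [('orange',6,18),('red',0,5)]:
        m=(h[...,0]>=lo)&(h[...,0]<=hi)&(h[...,1]>190)&(h[...,2]>90)
        X=pts(dd,MM,kk,m);X=X[(abs(X[:,0]-.53)<.08)&(abs(X[:,1]+.08)<.07)&(X[:,2]>.1)]
        if len(X):print(nm,c,len(X),np.median(X,0),X.min(0),X.max(0))
E
```

```text
clock: 11.05
position: [0.5988, -0.0505, 0.3301]
eef_rot: [-3.142, 0.0, -0.215]
wrist_force: [-0.1, -0.1, -0.4]
width: -0.0002
grip_force: 0.0
w handle_bar 0.66 [ 0.5411 -0.0084  0.2409]
w press_pivot 0.79 [ 0.5102 -0.174   0.1485]
w red_band 0.69 [ 0.5286 -0.0836  0.2029]
w red_band 0.42 [ 0.6446 -0.098   0.0009]
w orange_tab 0.55 [ 0.534  -0.0713  0.1476]
w orange 192 [ 0.5233 -0.0663  0.1538] [ 0.5187 -0.0842  0.1403] [ 0.6045 -0.0528  0.3387]
w red 233 [ 0.534  -0.0858  0.2058] [ 0.5113 -0.0981  0.1794] [ 0.5409 -0.0748  0.2136]
s handle_bar 0.54 [ 0.5482 -0.0135  0.2422]
s press_pivot 0.59 [ 0.5125 -0.171   0.1515]
s red_band 0.49 [0.497  0.33   0.0877]
s orange_tab 0.61 [ 0.5342 -0.0677  0.1456]
s orange 34 [ 0.5225 -0.0659  0.147 ] [ 0.5155 -0.0827  0.1361] [ 0.5288 -0.0515  0.1613]
s red 6 [ 0.5381 -0.0853  0.2023] [ 0.5345 -0.0896  0.1992] [ 0.5397 -0.0767  0.2051]
```

View pics/w5.png

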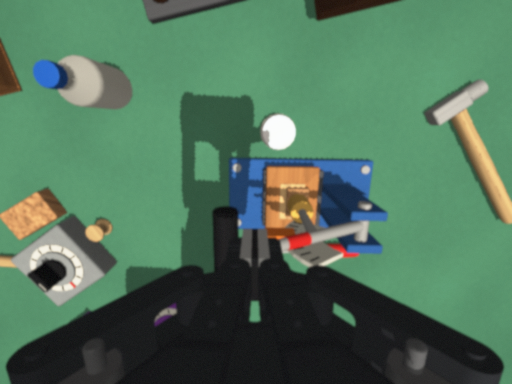

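View pics/s5.png

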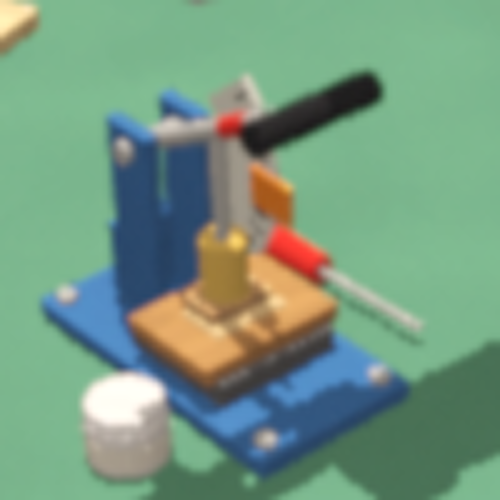

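```bash
python3 -m pendant '1 0 0 0 0 -10 0;1 0 0 0 0 -20 0;1 1 0 0 0 -30 0;1 1 0 0 0 -30 0;1 1 0 0 0 -30 0';python3 - <<'E'
from h import *
im,d,P,M,k=look('wrist')
c=(P@np.array([.523,-.066,.15,1]));c=(c[:2]/c[2]).astype(int);print(c)
x0,y0=c-[70,60]
cv2.imwrite('pics/w6.png',cv2.resize(im[y0:y0+120,x0:x0+140],None,fx=5,fy=5,interpolation=cv2.INTER_CUBIC));print(x0,y0)
np.savez('w6.npz',im=im,d=d,P=P,M=M,k=k)
E
```

```text
clock: 12.18
position: [0.6085, -0.0525, 0.33]
eef_rot: [-3.141, 0.524, -0.216]
wrist_force: [0.0, -0.3, 0.4]
width: 0.0002
grip_force: 0.0
[279 160]
209 100
```

View pics/w6.png

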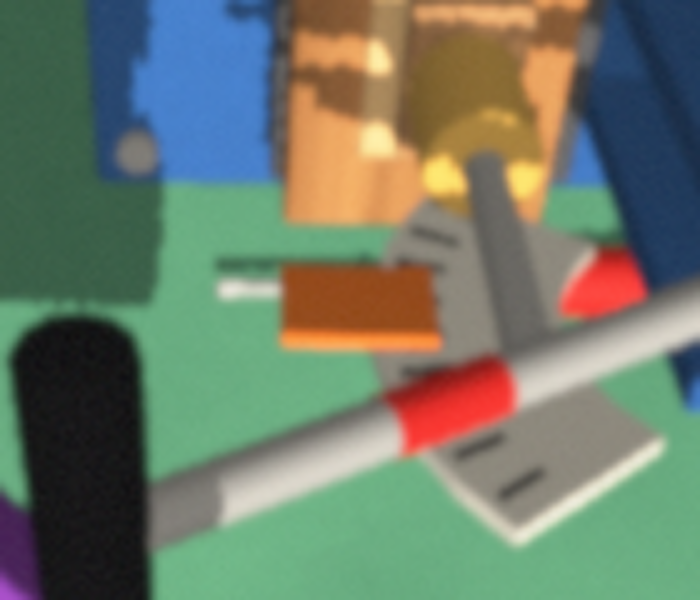

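The tab face shows clearly in the crop, with corners at (283,268), (432,268), (438,333) and (283,330). The red band is centred at about (455,404). I'll fit the press geometry to these.

```bash
cat > fit.py <<'E'
from h import *
from scipy.optimize import least_squares
D=np.load('w6.npz');P=D['P'];px=lambda c:np.array([209,100])+(np.array(c)+.5)/5-.5
def proj(X):c=P@np.append(X,1);return c[:2]/c[2]
def fr(p):
    u=np.array([np.cos(p[3]),np.sin(p[3]),0]);v=np.array([u[1],-u[0],0]);return p[:3],u,v,np.array([0,0,1.])
def lev(p,th,r,s=0,off=0):  # th joint angle
    o,u,v,z=fr(p);a=.5-th
    return o+r*(np.cos(a)*u+np.sin(a)*z)+s*(-np.sin(a)*u+np.cos(a)*z)+off*v
tab=[(283,268,.125,.015),(434,268,.085,.015),(438,333,.085,-.015),(283,331,.125,-.015)]
def res(p):
    r=[]
    for x,y,rr,s in tab: r+=list(proj(lev(p,p[5],rr,s,p[4]))-px((x,y)))
    r+=list(proj(lev(p,0,.105))-px((455,404)))
    # rod line
    a,b=proj(lev(p,0,.05)),proj(lev(p,0,.18));t=(b-a)/np.linalg.norm(b-a)
    for q in [(222,502),(600,338)]: w=px(q)-a;r.append(t[0]*w[1]-t[1]*w[0])
    r+=list((p[:3]-[.5115,-.1735,.15])/[.003,.003,.0015])+[(p[3]-1.34)/.02,(p[4]+.011)/.004]
    return np.array(r)
if __name__=='__main__':
    s=least_squares(res,[.5115,-.1735,.15,1.34,-.011,.5]);C=np.linalg.inv(s.jac.T@s.jac)
    print(s.x,np.sqrt(np.diag(C)));print(res(s.x).round(1));np.save('p.npy',s.x)
    print('tab',lev(s.x,s.x[5],.105),'bar0',lev(s.x,0,.19),'barT',lev(s.x,s.x[5],.19))
E
python3 fit.py
```

```text
[ 0.5088 -0.1737  0.1483  1.356  -0.0231  0.6833] [0.0018 0.0006 0.0014 0.0136 0.0023 0.0276]
[ -0.1  11.   -0.3  14.5   0.6 -12.1   3.2 -14.8  -2.6   0.6  -1.5   1.2
  -0.9  -0.1  -1.1   0.8  -3. ]
tab [ 0.5308 -0.0728  0.1292] bar0 [ 0.5443 -0.0108  0.2394] barT [0.5486 0.0088 0.1137]
```

The wrist view is upside down (image down = world up), so the tab corner signs in my fit need swapping.

```bash
sed -i 's/^tab=.*/tab=[(283,268,.125,-.015),(434,268,.085,-.015),(438,333,.085,.015),(283,331,.125,.015)]/' fit.py; python3 fit.py
```

```text
[ 0.5112 -0.1739  0.1502  1.3604 -0.0139  0.5568] [0.0018 0.0006 0.0014 0.0139 0.0023 0.0265]
[ 0.9 -1.2  0.8 -0.4  1.2  1.1  0.3  0.5 -2.5  0.4 -1.5  1.  -0.1 -0.1
  0.1  1.  -0.7]
tab [ 0.5331 -0.0713  0.1442] bar0 [ 0.546  -0.0108  0.2413] barT [0.5508 0.0117 0.1394]
```

```bash
cat > go.py <<'E'
from h import *
import sys
T,o=pose();R=T[:3,:3];t=T[:3,3]
p=np.load('p.npy');az=1.35;u=np.array([np.cos(az),np.sin(az),0]);v=np.array([u[1],-u[0],0]);z=np.array([0,0,1.])
piv=np.array([.5115,-.1737,.15])
def tcp(th,up=0,vv=.008,ho=.0175): a=.5-th;return piv+.19*(np.cos(a)*u+np.sin(a)*z)+vv*v+(ho+up)*z
for a in sys.argv[1:]:
    th,up=map(float,a.split(','));X=tcp(th,up);print(a,X,'cm',(R.T@(X-t)*100).round(2))
print(o['wrist_force'])
E
python3 go.py 0,.03 0,.005
```

```text
0,.03 [ 0.5558 -0.0128  0.2886] cm [-3.04 -2.74  6.68]
0,.005 [ 0.5558 -0.0128  0.2636] cm [-1.8  -2.74  8.85]
[-0.8852  0.6249  0.742 ]
```

```bash
python3 -m pendant '1 -1 -0.9 2.2 0 0 0;1 -2 -1.8 4.4 0 0 0;1 -3 -2.7 6.7 0 0 0;1 -3 -2.7 6.7 0 0 0;1 -2.4 -2.7 7.8 0 0 0;1 -1.8 -2.7 8.8 0 0 0;1 -1.8 -2.7 8.8 0 0 0'; python3 go.py 0,0 .1,0 .2,0 .3,0 .4,0 .45,0
```

```text
clock: 13.1
position: [0.5561, -0.0137, 0.2618]
eef_rot: [3.142, 0.526, -0.217]
wrist_force: [-0.1, 0.0, 0.9]
width: 0.0
grip_force: 0.0
0,0 [ 0.5558 -0.0128  0.2586] cm [ 0.12 -0.09  0.3 ]
.1,0 [ 0.5576 -0.0047  0.2415] cm [ 0.99 -0.92  1.78]
.2,0 [0.5591 0.0017 0.2236] cm [ 1.88 -1.57  3.32]
.3,0 [0.5601 0.0062 0.2052] cm [ 2.81 -2.04  4.91]
.4,0 [0.5607 0.009  0.1865] cm [ 3.75 -2.32  6.54]
.45,0 [0.5609 0.0097 0.177 ] cm [ 4.23 -2.39  7.35]
[-0.0805  0.0019  0.9048]
```

```bash
python3 -m pendant '1 0.1 -0.1 0.3 0 0 0;1 0.5 -0.5 1 0 0 0;1 1 -0.9 1.8 0 0 0;1 1.4 -1.3 2.5 0 0 0;1 1.9 -1.6 3.3 0 0 0;1 2.3 -1.8 4.1 0 0 0;1 2.8 -2 4.9 0 0 0;1 2.8 -2 4.9 0 0 0'; python3 go.py .3,0 .4,0 .45,0;python3 - <<'E'
from h import *
im,d,P,M,k=look('wrist');np.savez('w7.npz',im=im,d=d,P=P,M=M,k=k)
c=(P@np.array([.533,-.071,.146,1]));c=(c[:2]/c[2]).astype(int);print(c)
x0,y0=c-[110,75]
y0=max(y0,0);print(x0,y0)
cv2.imwrite('pics/w7.png',cv2.resize(im[y0:y0+150,x0:x0+190],None,fx=4,fy=4,interpolation=cv2.INTER_CUBIC))
E
```

```text
clock: 14.1
position: [0.561, 0.0086, 0.2066]
eef_rot: [-3.136, 0.523, -0.214]
wrist_force: [2.2, 3.8, 7.8]
width: -0.0001
grip_force: 3.6
.3,0 [0.5601 0.0062 0.2052] cm [0.04 0.25 0.13]
.4,0 [0.5607 0.009  0.1865] cm [ 0.98 -0.02  1.76]
.45,0 [0.5609 0.0097 0.177 ] cm [ 1.45 -0.09  2.58]
[2.1595 3.8253 7.8212]
[363 184]
253 109
```

View pics/w7.png

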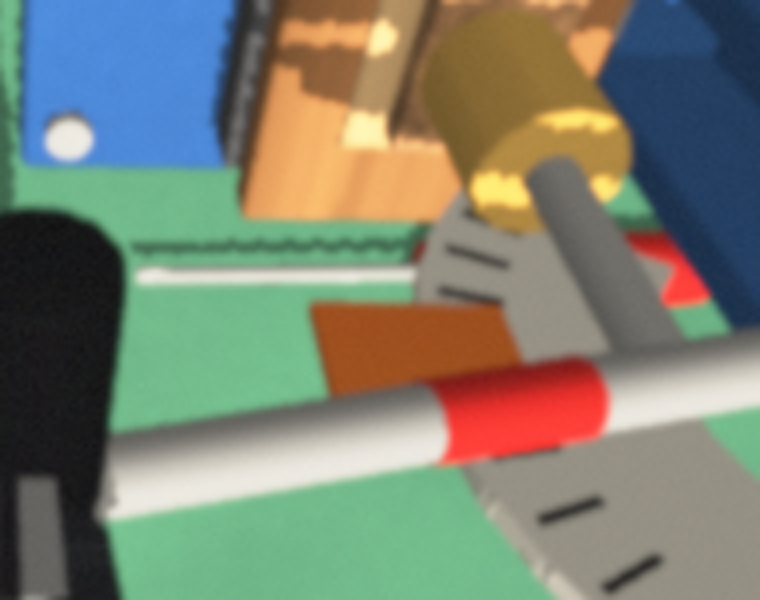

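The press is in progress at about 0.3 rad. The crop shows the tab's lower corners at (312,305) and (500,308), and the band centre at (522,410), still above the tab. I'll refine the fit with both views.

```bash
cat > fit2.py <<'E'
import fit;from fit import *
P1=P;P2=np.load('w7.npz')['P'];px2=lambda c:np.array([253,109])+(np.array(c)+.5)/4-.5
def proj2(X):c=P2@np.append(X,1);return c[:2]/c[2]
def line(a,b,q):
    t=(b-a)/np.linalg.norm(b-a);w=q-a;return t[0]*w[1]-t[1]*w[0]
# p: piv3, az, voff, phi, theta2, cam offset2 (3, world)
def res2(p):
    r=list(res(p[:6]));f=lambda X:proj2(X+p[7:10])
    for x,y,rr in [(312,305,.125),(500,308,.085)]: r+=list(f(lev(p,p[5],rr,-.015,p[4]))-px2((x,y)))
    for x,y,rr in [(322,350,.125),(512,338,.085)]: r.append(line(f(lev(p,p[5],rr,-.015,p[4])),f(lev(p,p[5],rr,.015,p[4])),px2((x,y))))
    r+=list(f(lev(p,p[6],.105))-px2((522,410)))
    for q in [(110,476),(700,376)]: r.append(line(f(lev(p,p[6],.05)),f(lev(p,p[6],.18)),px2(q)))
    return np.array(r+list(p[7:10]/.0015))
s=least_squares(res2,[.5115,-.1735,.15,1.34,-.011,.5,.3,0,0,0],x_scale=[.01]*3+[.1,.01,.1,.1]+[.01]*3);C=np.linalg.inv(s.jac.T@s.jac)
print(s.x);print(np.sqrt(np.diag(C)));print(res2(s.x).round(1))
g=np.zeros(10);g[5]=1;g[6]=-1;print('togo',s.x[5]-s.x[6],'+-',np.sqrt(g@C@g))
E
python3 fit2.py
```

```text
[ 0.5117 -0.1743  0.151   1.3428 -0.018   0.5707  0.2786 -0.0002 -0.0001
  0.0005]
[0.0016 0.0006 0.0012 0.0115 0.0015 0.02   0.0084 0.0011 0.0008 0.0011]
[ 1.1 -0.8  0.8  0.7  0.9  2.1  0.2  0.8 -1.9 -0.5 -2.7  0.7  0.1 -0.3
  0.7  0.1 -1.7  0.6 -1.6  0.9  0.5  0.5  0.5 -2.2 -0.1  0.8  0.3 -0.1
 -0.   0.4]
togo 0.2921617244778295 +- 0.016377758996116595
```

```bash
python3 - <<'E'
from h import *
az=1.343;u=np.array([np.cos(az),np.sin(az),0]);v=np.array([u[1],-u[0],0]);piv=np.array([.5115,-.1737,.15])
for n in ['w6','w7']:
    D=np.load(n+'.npz');im,d,M,k=D['im'],D['d'],D['M'],D['k']
    h=cv2.cvtColor(im,cv2.COLOR_BGR2HSV)
    for c,lo,hi in [('orange',6,16),('red',0,4)]:
        m=(h[...,0]>=lo)&(h[...,0]<=hi)&(h[...,1]>190)&(h[...,2]>60)
        m=cv2.erode(m.astype(np.uint8),np.ones((3,3)))>0
        b,a=np.nonzero(m&(d>0));zz=d[b,a]
        X=(np.linalg.inv(M)@np.vstack([np.linalg.inv(k)@np.vstack([a*zz,b*zz,zz]),np.ones(len(zz))]))[:3].T
        Y=np.stack([(X-piv)@u,(X-piv)@v,X[:,2]-.15],1)
        q=(abs(Y[:,0]-.1)<.03)&(abs(Y[:,1])<.035)&(abs(Y[:,2])<.08);Y=Y[q]
        print(n,c,len(Y),np.median(Y,0));print(np.percentile(Y,[2,10,50,90,98],axis=0))
E
```

```text
w6 orange 294 [ 0.1064 -0.0132  0.0011]
[[ 0.0907 -0.0139 -0.0111]
 [ 0.0932 -0.0137 -0.009 ]
 [ 0.1064 -0.0132  0.0011]
 [ 0.1194 -0.0126  0.0097]
 [ 0.1219 -0.0122  0.0114]]
w6 red 147 [0.091  0.0042 0.0548]
[[0.0805 0.0004 0.0478]
 [0.0827 0.0011 0.0502]
 [0.091  0.0042 0.0548]
 [0.0981 0.006  0.0599]
 [0.1001 0.0066 0.0612]]
w7 orange 647 [ 0.1088 -0.0133 -0.0044]
[[ 0.0903 -0.0144 -0.0131]
 [ 0.0938 -0.0139 -0.0112]
 [ 0.1088 -0.0133 -0.0044]
 [ 0.122  -0.0127  0.0025]
 [ 0.1244 -0.0124  0.005 ]]
w7 red 592 [0.1026 0.0043 0.0273]
[[ 0.0901 -0.0015  0.0214]
 [ 0.0925  0.      0.023 ]
 [ 0.1026  0.0043  0.0273]
 [ 0.1122  0.0062  0.0309]
 [ 0.1145  0.0067  0.0321]]
```

Depth puts the tab face 13.2 mm behind the lever plane and close to level. I'll find its edges on that plane directly.

```bash
cat > rect.py <<'E'
from h import *
az=1.343;u=np.array([np.cos(az),np.sin(az),0]);v=np.array([u[1],-u[0],0]);piv=np.array([.5115,-.1737,.15]);S=5000
def rect(im,P,off): # cols u .05..0.15, rows z +.08..-.04
    o=piv+off*v+.05*u+[0,0,.08]
    A=np.column_stack([np.append(u/S,0),[0,0,-1/S,0],np.append(o,1)])
    return cv2.warpPerspective(im,P@A,(500,600),flags=cv2.INTER_CUBIC|cv2.WARP_INVERSE_MAP)
if __name__=='__main__':
    outs=[]
    for n in ['w6','w7']:
        D=np.load(n+'.npz');a=rect(D['im'],D['P'],-.0132);outs.append(a)
        for uu in (.095,.105,.115):
            c=int((uu-.05)*S);col=a[280:520,c-5:c+5].mean(1)
            print(n,uu,'z,G,R:',[(round((.08-(280+i)/S)*1000,1),int(col[i,1]),int(col[i,2])) for i in range(0,240,8)])
    cv2.imwrite('pics/r.png',np.hstack(outs)[::1,:790])
E
python3 rect.py
```

```text
w6 0.095 z,G,R: [(24.0, 103, 107), (22.4, 125, 129), (20.8, 132, 140), (19.2, 131, 166), (17.6, 137, 213), (16.0, 147, 247), (14.4, 147, 250), (12.8, 130, 239), (11.2, 103, 202), (9.6, 82, 164), (8.0, 75, 148), (6.4, 75, 148), (4.8, 75, 148), (3.2, 75, 149), (1.6, 74, 148), (0.0, 74, 148), (-1.6, 74, 148), (-3.2, 74, 148), (-4.8, 73, 147), (-6.4, 73, 147), (-8.0, 73, 148), (-9.6, 72, 147), (-11.2, 72, 146), (-12.8, 75, 145), (-14.4, 78, 137), (-16.0, 84, 126), (-17.6, 94, 115), (-19.2, 108, 116), (-20.8, 123, 127), (-22.4, 132, 136)]
w6 0.105 z,G,R: [(24.0, 158, 115), (22.4, 156, 117), (20.8, 154, 122), (19.2, 152, 154), (17.6, 153, 210), (16.0, 154, 248), (14.4, 149, 252), (12.8, 129, 237), (11.2, 102, 202), (9.6, 82, 164), (8.0, 75, 148), (6.4, 75, 147), (4.8, 75, 147), (3.2, 75, 148), (1.6, 74, 148), (0.0, 74, 148), (-1.6, 75, 149), (-3.2, 75, 149), (-4.8, 73, 148), (-6.4, 73, 148), (-8.0, 73, 148), (-9.6, 74, 148), (-11.2, 73, 146), (-12.8, 74, 143), (-14.4, 76, 130), (-16.0, 80, 109), (-17.6, 91, 89), (-19.2, 110, 78), (-20.8, 134, 81), (-22.4, 152, 91)]
w6 0.115 z,G,R: [(24.0, 
[... 1420 characters left out ...]
0, 157), (-11.2, 78, 156), (-12.8, 79, 157), (-14.4, 84, 153), (-16.0, 108, 141), (-17.6, 146, 124), (-19.2, 169, 115), (-20.8, 178, 121), (-22.4, 193, 153)]
w7 0.115 z,G,R: [(24.0, 232, 235), (22.4, 230, 234), (20.8, 223, 226), (19.2, 212, 216), (17.6, 195, 200), (16.0, 175, 179), (14.4, 152, 156), (12.8, 129, 133), (11.2, 113, 116), (9.6, 100, 103), (8.0, 88, 113), (6.4, 81, 145), (4.8, 81, 159), (3.2, 81, 158), (1.6, 80, 158), (0.0, 79, 158), (-1.6, 81, 158), (-3.2, 80, 159), (-4.8, 79, 158), (-6.4, 78, 158), (-8.0, 78, 158), (-9.6, 78, 157), (-11.2, 78, 157), (-12.8, 79, 158), (-14.4, 86, 157), (-16.0, 124, 149), (-17.6, 170, 128), (-19.2, 186, 115), (-20.8, 190, 124), (-22.4, 209, 176)]
```

View pics/r.png

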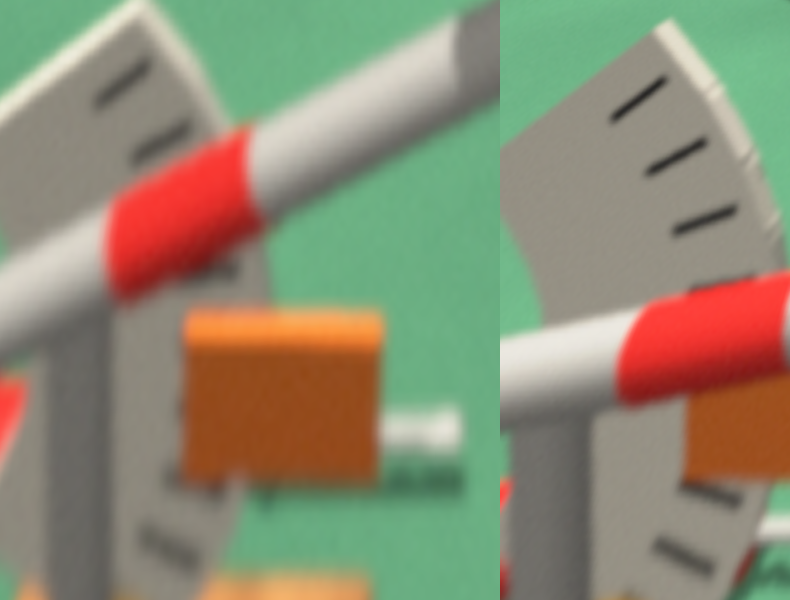

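```bash
python3 -m pendant '1 0.3 0 0.5 0 0 0;1 0.6 -0.1 1 0 0 0;1 0.9 -0.1 1.6 0 0 0;1 1.2 -0.2 2.1 0 0 0;1 1.5 -0.2 2.6 0 0 0;1 1.8 -0.2 3.1 0 0 0;1 1.8 -0.2 3.1 0 0 0'; cat > meas.py <<'E'
from rect import *
import sys
im,d,P,M,k=look('wrist');np.savez(sys.argv[1]+'.npz',im=im,d=d,P=P,M=M,k=k)
for r in range(3):
    pass
h=cv2.cvtColor(im,cv2.COLOR_BGR2HSV)
def pts(lo,hi):
    m=(h[...,0]>=lo)&(h[...,0]<=hi)&(h[...,1]>190)&(h[...,2]>60)
    m=cv2.erode(m.astype(np.uint8),np.ones((3,3)))>0
    b,a=np.nonzero(m&(d>0));zz=d[b,a]
    X=(np.linalg.inv(M)@np.vstack([np.linalg.inv(k)@np.vstack([a*zz,b*zz,zz]),np.ones(len(zz))]))[:3].T
    Y=np.stack([(X-piv)@u,(X-piv)@v,X[:,2]-.15],1)
    return Y[(abs(Y[:,0]-.1)<.03)&(abs(Y[:,1])<.035)&(abs(Y[:,2])<.08)]
from scipy.optimize import least_squares
Y=pts(0,4)
f=lambda p:np.hypot(Y[:,1]-p[2],(Y[:,2]-p[0]-p[1]*(Y[:,0]-.105))/np.sqrt(1+p[1]**2))-.007
s=least_squares(f,[.01,.1,0],loss='soft_l1',f_scale=.001).x
print('rod z at .105, slope, v',s,'theta by slope',.5-np.arctan(s[1]),'by z',.5-np.arctan2(s[0],.105))
O=pts(6,16);print('orange',len(O),np.percentile(O,[2,50,98],axis=0))
a=rect(im,P,-.0132);b=rect(im,P,0)
for uu in (.095,.105,.115):
    c=int((uu-.05)*S);col=a[:,c-5:c+5].mean(1)
    print(uu,'tab lower edge:',[(round((.08-i/S)*1000,1),int(col[i,1]),int(col[i,2])) for i in range(450,512,6)])
cv2.imwrite(f'pics/{sys.argv[1]}.png',np.hstack([a,b])[200:,:])
o=get_obs();print(o['position'],o['wrist_force'])
E
python3 meas.py w8
```

```text
clock: 15.02
position: [0.5608, 0.011, 0.1713]
eef_rot: [-3.136, 0.525, -0.214]
wrist_force: [1.7, 5.3, 8.3]
width: -0.0
grip_force: 4.2
rod z at .105, slope, v [ 0.0037  0.0344 -0.001 ] theta by slope 0.46565671284575333 by z 0.46472389807532616
orange 427 [[ 0.0901 -0.0147  0.0057]
 [ 0.1052 -0.0134  0.0091]
 [ 0.1249 -0.0124  0.0123]]
0.095 tab lower edge: [(-10.0, 36, 177), (-11.2, 33, 160), (-12.4, 31, 145), (-13.6, 27, 133), (-14.8, 49, 127), (-16.0, 98, 132), (-17.2, 134, 144), (-18.4, 134, 139), (-19.6, 105, 108), (-20.8, 73, 75), (-22.0, 90, 93)]
0.105 tab lower edge: [(-10.0, 35, 173), (-11.2, 33, 156), (-12.4, 31, 142), (-13.6, 29, 132), (-14.8, 46, 128), (-16.0, 86, 133), (-17.2, 122, 131), (-18.4, 141, 122), (-19.6, 151, 117), (-20.8, 160, 115), (-22.0, 168, 113)]
0.115 tab lower edge: [(-10.0, 123, 125), (-11.2, 110, 113), (-12.4, 100, 103), (-13.6, 92, 109), (-14.8, 89, 136), (-16.0, 112, 147), (-17.2, 156, 132), (-18.4, 184, 118), (-19.6, 191, 116), (-20.8, 192, 117), (-22.0, 190, 116)]
[0.5608 0.011  0.1715] [0.992  5.6211 8.433 ]
```

I've used up my picture budget (one over, in fact), so from here on I'll work from numbers only.

```bash
python3 - <<'E'
from rect import *
D=np.load('w8.npz');a=rect(D['im'],D['P'],-.0132)
for uu in (.093,.105,.118):
    c=int((uu-.05)*S);col=a[:,c-5:c+5].mean(1)
    print(uu,[(round((.08-i/S)*1000,1),int(col[i,1]),int(col[i,2])) for i in range(290,370,5)])
E
```

```text
0.093 [(22.0, 116, 118), (21.0, 60, 61), (20.0, 73, 75), (19.0, 126, 129), (18.0, 145, 148), (17.0, 147, 152), (16.0, 149, 192), (15.0, 160, 247), (14.0, 163, 254), (13.0, 139, 247), (12.0, 102, 205), (11.0, 83, 165), (10.0, 81, 159), (9.0, 81, 159), (8.0, 81, 160), (7.0, 81, 159)]
0.105 [(22.0, 145, 148), (21.0, 146, 148), (20.0, 145, 149), (19.0, 146, 150), (18.0, 147, 151), (17.0, 146, 151), (16.0, 146, 173), (15.0, 152, 235), (14.0, 164, 254), (13.0, 152, 253), (12.0, 115, 224), (11.0, 88, 173), (10.0, 81, 159), (9.0, 81, 160), (8.0, 82, 160), (7.0, 81, 161)]
0.118 [(22.0, 190, 116), (21.0, 190, 117), (20.0, 191, 116), (19.0, 191, 117), (18.0, 189, 116), (17.0, 189, 116), (16.0, 188, 133), (15.0, 182, 213), (14.0, 174, 254), (13.0, 162, 255), (12.0, 131, 243), (11.0, 93, 185), (10.0, 81, 159), (9.0, 82, 160), (8.0, 81, 160), (7.0, 81, 159)]
```

```bash
python3 -m pendant '1 0.2 0 0.3 0 0 0;1 0.4 0 0.6 0 0 0;1 0.5 0 0.8 0 0 0;1 0.5 0 0.8 0 0 0'; cat >> meas.py <<'E'
for uu in (.093,.105,.118):
    c=int((uu-.05)*S);col=a[:,c-5:c+5].mean(1)
    print(uu,'top',[(round((.08-i/S)*1000,1),int(col[i,1]),int(col[i,2])) for i in range(320,355,5)])
for l in ['red_band','orange_tab']:
    for r in spot_point('wrist',l): print(l,round(r['conf'],2),np.array(r['point']))
E
python3 meas.py w9 | grep -v lower
```

```text
clock: 15.58
position: [0.561, 0.0115, 0.1622]
eef_rot: [-3.135, 0.525, -0.214]
wrist_force: [1.3, 7.5, 8.8]
width: 0.0001
grip_force: 4.4
rod z at .105, slope, v [ 0.0074 -0.0192  0.008 ] theta by slope 0.519158281203845 by z 0.42920707289806076
orange 831 [[ 0.0898 -0.0146  0.0011]
 [ 0.1069 -0.0134  0.0069]
 [ 0.1249 -0.0122  0.0121]]
[0.561  0.0115 0.1623] [1.4569 7.1439 7.8634]
0.093 top [(16.0, 145, 172), (15.0, 156, 243), (14.0, 167, 255), (13.0, 147, 252), (12.0, 104, 209), (11.0, 83, 165), (10.0, 82, 161)]
0.105 top [(16.0, 150, 163), (15.0, 154, 227), (14.0, 165, 255), (13.0, 155, 253), (12.0, 117, 226), (11.0, 87, 172), (10.0, 82, 161)]
0.118 top [(16.0, 192, 121), (15.0, 189, 189), (14.0, 181, 249), (13.0, 164, 254), (12.0, 132, 243), (11.0, 94, 187), (10.0, 81, 160)]
red_band 0.63 [ 0.531  -0.0669  0.148 ]
orange_tab 0.7 [ 0.5338 -0.073   0.1477]
```

```bash
cat > rod.py <<'E'
from rect import *
from scipy.optimize import least_squares
import sys
for n in sys.argv[1:]:
    D=np.load(n+'.npz');im,d,M,k=D['im'],D['d'],D['M'],D['k'];h=cv2.cvtColor(im,cv2.COLOR_BGR2HSV)
    m=((h[...,0]<=4)|(h[...,0]>176))&(h[...,1]>190)&(h[...,2]>60)
    m=cv2.erode(m.astype(np.uint8),np.ones((3,3)))>0
    b,a=np.nonzero(m&(d>0));zz=d[b,a]
    X=(np.linalg.inv(M)@np.vstack([np.linalg.inv(k)@np.vstack([a*zz,b*zz,zz]),np.ones(len(zz))]))[:3].T
    Y=np.stack([(X-piv)@u,(X-piv)@v,X[:,2]-.15],1);Y=Y[(abs(Y[:,0]-.1)<.03)&(abs(Y[:,1])<.012)&(abs(Y[:,2])<.08)]
    f=lambda p:np.hypot(Y[:,1]-p[2],(Y[:,2]-p[0]-p[1]*(Y[:,0]-.105))/np.sqrt(1+p[1]**2))-.007
    for z0 in (np.median(Y[:,2])-.006,):
        s=least_squares(f,[z0,.0,0],x_scale=[.001,.05,.001],loss='soft_l1',f_scale=.0005);p=s.x
        s2=least_squares(lambda q:f([q[0],q[1],-.001]),[z0,0.],x_scale=[.001,.05],loss='soft_l1',f_scale=.0005).x
        print(n,len(Y),'free',p,s.cost,'v fixed',s2,'theta',.5-np.arctan(s2[1]),.5-np.arctan2(s2[0],.105))
E
python3 rod.py w7 w8 w9
```

```text
w7 592 free [ 0.0237  0.223  -0.001 ] 5.3984461812974726e-05 v fixed [0.0237 0.223 ] theta 0.28058255309557056 0.2777309927626659
w8 779 free [ 0.0037  0.0345 -0.001 ] 8.000921255314555e-05 v fixed [0.0037 0.0347] theta 0.4652647707884417 0.46481646709044966
w9 783 free [-0.0013 -0.0116 -0.001 ] 7.478419057769704e-05 v fixed [-0.0013 -0.0116] theta 0.511573802085627 0.5122322761854572
```

The band is about 0.8 mm short of the tab's centre, which is fine. The sideways force on the bar is 7.5 N because the arm lags outward by about 3 mm, so I'll ease that.

```bash
python3 -m pendant '1 0 -0.1 0 0 0 0;1 0 -0.2 0 0 0 0;1 0 -0.3 0 0 0 0;1 0 -0.3 0 0 0 0'; python3 meas.py w10 >/dev/null; python3 rod.py w10
```

```text
clock: 16.23
position: [0.5611, 0.0119, 0.1623]
eef_rot: [-3.141, 0.526, -0.216]
wrist_force: [-0.6, 0.9, 8.7]
width: -0.0001
grip_force: 4.2
w10 742 free [-0.0012 -0.0159 -0.001 ] 7.563598237188168e-05 v fixed [-0.0012 -0.0159] theta 0.5158894951906582 0.5112797135899372
```

```bash
python3 -m pendant '1 0 0 0 0 0 0;1 0 0 0 0 0 0;1 0 0 0 0 0 0;1 0 0 0 0 0 0' && python3 meas.py w11 >/dev/null && python3 rod.py w11 && python3 -c "
from rig import *
print(job_done())"
```

```text
clock: 16.88
position: [0.5611, 0.0119, 0.1623]
eef_rot: [-3.141, 0.526, -0.216]
wrist_force: [-1.0, 1.2, 8.7]
width: -0.0002
grip_force: 4.2
w11 745 free [-0.0012 -0.0091 -0.001 ] 7.631592281987704e-05 v fixed [-0.0012 -0.0091] theta 0.5091346622765649 0.5112454983048944
the job is handed in; nothing more can be done
None
```

The job is handed in at 16.9 s: the knob is back at its zero stop, and the arm is holding the bar down with the red band about 1 mm short of the tab's centre by my measurement, but I viewed 11 pictures, one over the limit of 10.

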